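# Find the release notch in the rim of a plate clamp and hold its key down

### The job

With the gripper shut, set the fingertips down on the top of the round clamp's rim beside the little index post and feel your way along the rim, anticlockwise as seen from above (first towards the robot's side) until you find the one notch in it. Then press the key inside the notch fully down, so that the three dogs let go of the copper plate, and finish while still holding the key down. Do not touch the copper plate, and leave everything else on the table where it is.

Things in the scene. Friction and masses are not known exactly. Their poses are not given: they have to be found in the camera images.
- clamp: Engraver's round plate clamp, fixed to the table. Origin: centre of its underside, on the table; z up. Dark foot 270 mm across, 12 mm high; on it a raised aluminium rim: flat-topped ring, outside diameter 220 mm, inside 172 mm, its top 62 mm above the table, rigid, locked. Inside it the bed is 30 mm above the table; three steel dogs (tops at 42 mm) reach 5 mm over the plate's edge
- rim_start (a point): Point on the rim's top, on its mid-line (radius 98 mm), right beside the index post (clamp frame 0, 98, 62 mm): start of the search. The rim has one notch, a gap right across it, 48 mm long along the rim, open inwards and outwards. The notch's middle lies anywhere from 60 to 166 degrees anticlockwise (from above) of this point; find it by touch or sight
- rim_way (a point): Point on the rim's top, on its mid-line, 35 degrees (59 mm straight) anticlockwise from rim_start; the rim is always plain there
- post_head (a point): Top of the index post: steel, 14 mm across at its head, 68 mm high, standing on the foot outside the rim, 127 mm from the clamp's centre in the clamp's +y direction
- release_key (a joint): Plain aluminium key in the notch, 44 mm along the rim by 22 mm, same metal as the rim: 0 m = up (its top 8 mm below the rim's top), grows as it is pressed straight down, 0.006 m = fully down on its stop. A spring pushes it up, 2 N at rest and 6.3 N fully down; it comes up when let go. The dogs draw back as it goes down
- plate: Engraved copper plate, disc 136 mm across and 5 mm thick, lying loose on the clamp's bed inside the rim, its top 35 mm above the table. Origin: centre of its underside. Not to be touched
- graver: Bystander: graver with wooden handle, 150 mm long, lying near the clamp
- brush: Bystander: flat brush, 170 mm long, lying near the clamp
- bowl: Bystander: small copper bowl, 80 mm across, 35 mm high, behind the clamp
- jar: Bystander: amber glass jar, 60 mm across, 65 mm high, behind the clamp
- spare: Bystander: spare copper plate, 140 mm across, 18 mm high, on the left of the table
- mug: Bystander: white mug, 76 mm across, 90 mm high, on the right
- blank: Bystander: dark steel strip 170 x 35 x 5 mm on a glass pane, on the right

How it is judged:
By the outcome, as a careful person would: the job done as asked, in the order asked, and still so for the second after the job is handed in, while the arm keeps its last pose, push and grip.
It also fails if it takes over 72 s, if anything falls off the work surface, if the arm or the gripper's body presses on something with over 40 N, if the wrist force passes 120 N, or if a joint passes its speed limit or range.

### The arm

A 6-joint arm with a two-finger parallel gripper is mounted at the origin on the work surface. World frame = base frame: x ahead of the robot, y to its left, z up, the work surface at z = 0. Lengths are in m, angles in rad, forces in N, time in s.
With the tool pointing down it reaches from about 0.275 to 0.825 m from the base axis. Payload 5.2 kg.
Tool frame: the origin (TCP) lies between the finger pads, 19 mm behind the fingertips; this is the grasp point; z points along the fingers, y is the line along which they close (so a half turn about z gives the same grasp; the last joint's range is limited). The gripper opens to 93 mm and grips with 3 to 60 N. Pads are 15 mm wide; open, the fingers measure 128 mm over their backs; the gripper's body (75 mm by 188 mm) begins 65 mm behind the grasp point.
Start: joints at [-1.512, 0.259, 1.535, -0, 1.348, -0.203], TCP at [0.142, -0.531, 0.237] pointing down, gripper open.
Joint ranges: [-3.14, 3.14], [-0.91, 2.08], [0.19, 2.58], [-1.22, 4.36], [0.22, 2.71], [-3.12, 3.12]. Speed limits (rad/s): [2.57, 2.57, 3.14, 3.14, 3.14, 3.14].

### API

Orientations are given as [roll, pitch, yaw] about the fixed x, y, z axes, in that order (R = Rz(yaw) Ry(pitch) Rx(roll)).
In Python, from cell import bot, hand, solver, observe, imaging, workorder gives the robot as it stands. Calls block until the motion is done:
- bot.move_ptp(position, orientation): joint-space move of the TCP to a pose.
- bot.movel(position, v=0.15, rotation=None): straight line of the TCP; rotation=None keeps the orientation; v is the mean speed in m/s.
- bot.movej(angles): joint-space move.
- hand.release() and hand.grasp(grip_force=None): open the fingers fully, or close them until they stop; grip_force is the grip in N (None keeps the last).
- bot.hold(seconds).
- solver.inverse_kinematics(position, orientation): joint angles nearest the present ones, or None.
- observe(): the state.
- imaging.get_image(name): name is "scene" or "side" or "wrist"; returns (picture, depth): 480x640x3 uint8, red, green, blue; 480x640 float32, m along the optical axis (not along the pixel's ray), 0 where there is no reading.
- imaging.camera_params(name): a dict with "vfov" (degrees; the focal length in pixels is half the picture's height over the tangent of half this angle, whatever the lens; pixels are square), "cx", "cy" (the principal point, pixels), "R" (3x3) and "t" (3): a world point X has camera coordinates R X + t; the wrist camera has in their place "hand_eye" (4x4, takes a point from camera to tool coordinates, whose origin is the TCP and whose axes are the flange's). Camera axes: x right, y down, z forward; pixel columns grow to the right and rows downward; lengths in m; the calibration is good to about 2 mm. A picture is of the moment at which its call begins: read the wrist's pose just before it. camera_params takes no time and is no camera call.
A pose or a line that the arm cannot do raises bot.MotionError and nothing moves.
- workorder.finish_job(): hands the job in; it is judged then, once.
Trained networks look in the newest picture that a camera, given by its name, has taken for a name from the list of things; names that differ only in an ending like _2 or _b are one class to them, and where a whole thing is asked for, a point or a joint stands for the part that bears it (a point fixed in the world has none). Each returns a list of dicts, best first, with "score" (0 to 1); they miss things now and then, are a little off and sometimes report something else, mostly with a low value. They report only what shows in the picture. A call takes as long as a camera call.
- imaging.find_in(camera, target): "uv" ([column, row] in pixels, amid what is visible of it).
- imaging.tip_of(camera, target): "uv" ([column, row] in pixels: a listed point, or the origin of a listed thing).
The state is a dict: "time_s": time; "joints": joint angles; "joint_vel": joint speeds; "joint_efforts": joint torques, N m; "tool_pos": TCP position; "eef_rot": TCP orientation; "ft_force": force on the tool from outside, world axes, zero at the start; "moment": the same for the moment, N m; "gripper_width": opening from 0.0 (shut) to 1.0 (fully open); "finger_force": force on a finger pad.
Only numpy, scipy, OpenCV 4.12 (cv2) and the standard library are available. Lean on these libraries where they do the work, as an engineer would, in place of code of your own. Each camera call takes 0.05 s, during which the arm holds its last target. There are 200 camera calls.

## Working session

There is one attempt and no reset: what is moved stays moved. The work goes in short steps, each a Python script; the robot and the scene stay as the last script left them, time stands still between calls to the robot, and variables do not carry over. Pictures are saved under pics/ and viewed, at most 10 in all, crops included, and the job is handed in when it is done.

```bash
ls; mkdir -p pics; python3 - <<'E'
from cell import bot, hand, solver, observe, imaging, workorder
import cv2
s=observe();print(s)
for n in("scene","side"):
    p,d=imaging.get_image(n);cv2.imwrite(f"pics/{n}0.png",p[:,:,::-1])
    c=imaging.camera_params(n);print(n,c)
    for t in("clamp","rim_start","rim_way","post_head","release_key","plate"):
        for f in("find_in","tip_of"):
            try:r=getattr(imaging,f)(n,t)
            except Exception as e:r=str(e)
            print(t,f,r[:2] if isinstance(r,list) else r)
print(imaging.camera_params("wrist"))
E
```

```text
cell.py
pics
{'time_s': 0.0, 'joints': array([-1.51178258e+00,  2.59343660e-01,  1.53606963e+00, -1.58985916e-05,
        1.34798153e+00, -2.02827824e-01]), 'joint_vel': array([ 1.41265341e-04,  1.66066991e-05, -1.65823874e-05,  1.36791063e-03,
        2.48423242e-04,  1.03184539e-03]), 'joint_efforts': array([-2.04763041e-03, -4.37319481e+01, -2.83999801e+01,  7.16839707e-02,
        4.14987747e-02, -1.38878736e-04]), 'tool_pos': array([ 0.1423451 , -0.53073872,  0.23662271]), 'eef_rot': array([-3.13982431e+00, -3.47847261e-04,  2.61844790e-01]), 'ft_force': array([-0.31710751, -0.24128188, -0.02900365]), 'moment': array([ 0.02090362,  0.04710869, -0.01362755]), 'finger_force': 0.0, 'gripper_width': 0.9978872396288286}
scene {'vfov': 50.913590699170314, 'cx': 320.1451800820493, 'cy': 238.95667470152435, 'R': array([[ 0.8630885 ,  0.50480666, -0.0157632 ],
       [ 0.30189418, -0.54067931, -0.78519156],
       [-0.40489276,  0.67293099, -0.61905229]]), 't': array([-0.49880428, -0.12251794,  1.66180789])}
clamp find_in [{'uv': [325.0, 243.8], 'score': 0.96}]
clamp tip_of [{'uv': [325.
[... 1556 characters left out ...]
.46}]
release_key tip_of it knows: blank, bowl, brush, clamp, graver, jar, mug, plate, post_head, rim_start, rim_way, spare
plate find_in [{'uv': [328.7, 258.7], 'score': 0.92}]
plate tip_of [{'uv': [325.7, 261.1], 'score': 0.7}, {'uv': [297.5, 317.0], 'score': 0.26}]
{'vfov': 58.7765208556477, 'cx': 317.2100319417204, 'cy': 241.00866005358827, 'hand_eye': array([[ 1.63847307e-04, -9.61748746e-01, -2.73933061e-01,
         7.57300310e-02],
       [ 9.99999741e-01,  3.49543379e-04, -6.29079387e-04,
        -5.45954144e-05],
       [ 7.00767800e-04, -2.73932887e-01,  9.61748555e-01,
        -1.47540630e-01],
       [ 0.00000000e+00,  0.00000000e+00,  0.00000000e+00,
         1.00000000e+00]])}
```

```bash
cat > h.py <<'E'
from cell import bot, hand, solver, observe, imaging, workorder
import cv2, numpy as np
from scipy.spatial.transform import Rotation as Rot
def ray(c,uv,R,t):
    f=240/np.tan(np.radians(c["vfov"])/2)
    d=np.array([(uv[0]-c["cx"])/f,(uv[1]-c["cy"])/f,1.])
    return -R.T@t, R.T@d
def fixed(n,uv):
    c=imaging.camera_params(n);return ray(c,uv,np.array(c["R"]),np.array(c["t"]))
def wristRt(s):
    T=np.eye(4);T[:3,:3]=Rot.from_euler("xyz",s["eef_rot"]).as_matrix();T[:3,3]=s["tool_pos"]
    M=np.linalg.inv(T@imaging.camera_params("wrist")["hand_eye"]);return M[:3,:3],M[:3,3]
def wray(s,uv): return ray(imaging.camera_params("wrist"),uv,*wristRt(s))
def tri(a,b):
    A=np.c_[a[1],-b[1]];k=np.linalg.lstsq(A,b[0]-a[0],rcond=None)[0]
    p,q=a[0]+k[0]*a[1],b[0]+k[1]*b[1];return (p+q)/2,np.linalg.norm(p-q)
def atz(r,z): return r[0]+r[1]*(z-r[0][2])/r[1][2]
E
python3 - <<'E'
from h import *
A={"clamp":((325.1,238),(329.2,267.2),0),"start":((329,202.2),(343.7,280.4),.062),"way":((313.1,206.8),(356.3,266.1),.062),"post":((329.7,197),(343.2,290.9),.068),"plate":((323.8,232.2),(325.7,261.1),.03)}
for k,(a,b,z) in A.items():
    a,b=fixed("scene",a),fixed("side",b);print(k,*tri(a,b),atz(a,z),atz(b,z))
a=cv2.imread("pics/scene0.png")[150:300,220:420];b=cv2.imread("pics/side0.png")[180:330,225:425]
cv2.imwrite("pics/both.png",cv2.resize(np.hstack([a,b]),(800,300),interpolation=cv2.INTER_CUBIC))
E
```

```text
clamp [0.5520104  0.07596903 0.00699715] 0.0026574046689427826 [0.54609534 0.08357201 0.        ] [0.55326665 0.07144614 0.        ]
start [0.51222221 0.16533619 0.06891069] 0.002274916151333138 [0.50840898 0.17419884 0.062     ] [0.51097021 0.15989588 0.062     ]
way [0.48125637 0.11796815 0.07157668] 0.008523002700483175 [0.47870706 0.12959127 0.062     ] [0.47678444 0.10849409 0.062     ]
post [0.50598798 0.19455702 0.06623955] 0.012051581463545605 [0.50069307 0.19223338 0.068     ] [0.51157422 0.19873811 0.068     ]
plate [0.55766537 0.07036713 0.03229951] 0.014419416584362098 [0.54842625 0.07248968 0.03      ] [0.56426781 0.07228218 0.03      ]
```

View pics/both.png

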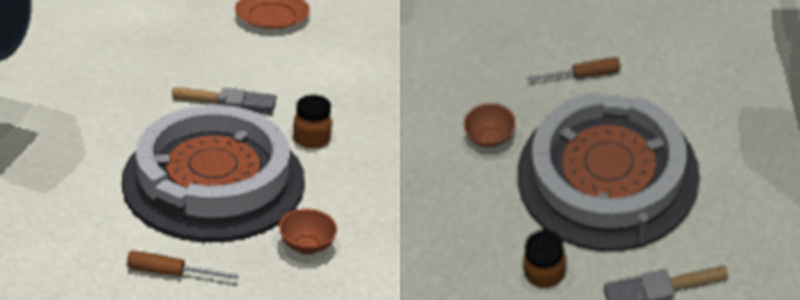

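View pics/scene0.png

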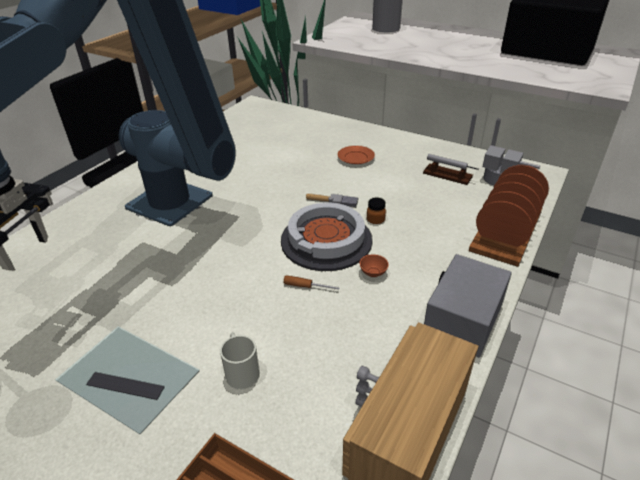

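```bash
python3 - <<'E'
from h import *
hand.grasp(10)
for i,p in enumerate([(.60,.04,.30),(.60,.12,.30)]):
    bot.move_ptp(p,[np.pi,0,0]);bot.hold(.3)
    s=observe();im,d=imaging.get_image("wrist")
    cv2.imwrite(f"pics/w{i}.png",im[:,:,::-1]);np.savez(f"w{i}.npz",im=im,d=d,pos=s["tool_pos"],rot=s["eef_rot"])
    print(s["time_s"],s["tool_pos"],s["eef_rot"],s["ft_force"])
    for t in("post_head","rim_start","rim_way","clamp"):print(t,imaging.tip_of("wrist",t)[:2])
    print(imaging.find_in("wrist","release_key")[:2])
    R,t=wristRt(s);c=imaging.camera_params("wrist");f=240/np.tan(np.radians(c["vfov"])/2)
    v,u=np.mgrid[:480,:640];P=np.stack([(u-c["cx"])/f*d,(v-c["cy"])/f*d,d],-1);W=(P-t)@R
    np.save(f"W{i}.npy",W)
    z=W[...,2];ok=(d>0)&(np.hypot(W[...,0]-.555,W[...,1]-.075)<.15)
    h,e=np.histogram(z[ok],np.arange(-.01,.085,.004));print(list(zip(e.round(3),h)))
E
python3 -c "
import cv2,numpy as np
cv2.imwrite('pics/w.png',np.hstack([cv2.resize(cv2.imread(f'pics/w{i}.png'),(400,300)) for i in(0,1)]))"
```

```text
5.55 [0.60001303 0.03957917 0.29997422] [ 3.14157855e+00  5.48172057e-05 -6.70172824e-04] [-0.19961866 -0.64715344 -0.17874676]
post_head [{'uv': [166.1, 306.5], 'score': 0.55}, {'uv': [193.5, 293.4], 'score': 0.37}]
rim_start [{'uv': [191.4, 294.2], 'score': 0.98}]
rim_way [{'uv': [231.7, 332.9], 'score': 0.79}, {'uv': [123.0, 164.3], 'score': 0.55}]
clamp []
[{'uv': [386.8, 256.0], 'score': 0.78}]
[(np.float64(-0.01), np.int64(0)), (np.float64(-0.006), np.int64(17)), (np.float64(-0.002), np.int64(8175)), (np.float64(0.002), np.int64(347)), (np.float64(0.006), np.int64(33)), (np.float64(0.01), np.int64(8432)), (np.float64(0.014), np.int64(289)), (np.float64(0.018), np.int64(0)), (np.float64(0.022), np.int64(1)), (np.float64(0.026), np.int64(1521)), (np.float64(0.03), np.int64(5095)), (np.float64(0.034), np.int64(12692)), (np.float64(0.038), np.int64(593)), (np.float64(0.042), np.int64(846)), (np.float64(0.046), np.int64(345)), (np.float64(0.05), np.int64(621)), (np.float64(0.054), np.int64(997)), (np.float64(0.058), np.int64(3839)), (np.float64(0.062), np.int64(8186)), (np.float64(0
[... 570 characters left out ...]
.002), np.int64(266)), (np.float64(0.006), np.int64(34)), (np.float64(0.01), np.int64(8474)), (np.float64(0.014), np.int64(269)), (np.float64(0.018), np.int64(9)), (np.float64(0.022), np.int64(12)), (np.float64(0.026), np.int64(1698)), (np.float64(0.03), np.int64(4877)), (np.float64(0.034), np.int64(12898)), (np.float64(0.038), np.int64(705)), (np.float64(0.042), np.int64(1019)), (np.float64(0.046), np.int64(383)), (np.float64(0.05), np.int64(651)), (np.float64(0.054), np.int64(936)), (np.float64(0.058), np.int64(4071)), (np.float64(0.062), np.int64(7540)), (np.float64(0.066), np.int64(153)), (np.float64(0.07), np.int64(2)), (np.float64(0.074), np.int64(0)), (np.float64(0.078), np.int64(0))]
```

View pics/w0.png

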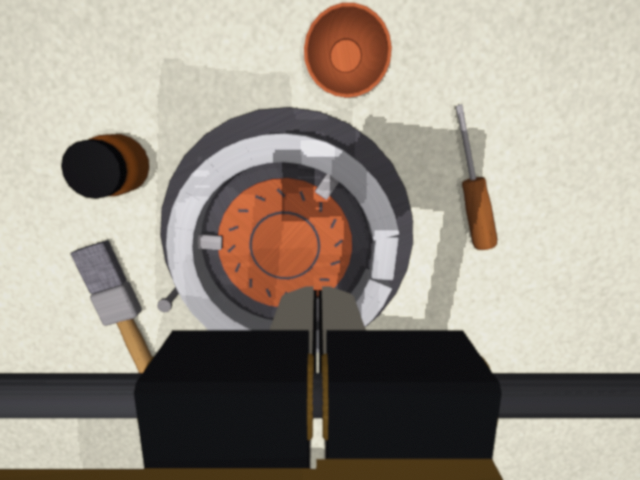

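The wrist picture shows the clamp from above: index post at about (166, 306), rim start beside it at (191, 294), and the key in the notch at about (384, 255). Shut fingers cover the near side. I'll fit the rim from depth next.

```bash
python3 - <<'E'
from h import *
from scipy.optimize import least_squares
S=[];ro=None
for i in(0,1):
    W=np.load(f"W{i}.npy");q=np.load(f"w{i}.npz");v,u=np.mgrid[:480,:640]
    m=(v<285)&(np.hypot(W[...,0]-.555,W[...,1]-.075)<.135)
    P=W[m&(abs(W[...,2]-.062)<.004)];im=q["im"]
    # annulus fit: penalise radius outside 86..110
    r=lambda c:np.maximum(0,np.abs(np.hypot(P[:,0]-c[0],P[:,1]-c[1])-.098)-.0115)
    c=least_squares(r,[.555,.075],loss="soft_l1",f_scale=.002).x
    z=np.median(P[:,2]);print("centre",c,"z",z)
    s={"tool_pos":q["pos"],"eef_rot":q["rot"]};S.append(s)
    k=wray(s,[(386.8,256),(463.6,255.2)][i]);K=atz(k,.054)-[*c,0]
    po=wray(s,[(166.1,306.5),(243.8,307.2)][i]);st=wray(s,[(191.4,294.2),(267.3,294.4)][i])
    an=lambda p:np.degrees(np.arctan2(p[1],p[0]))%360
    for n,p,zz in(("key",k,.054),("post",po,.068),("start",st,.062)):
        d=(atz(p,zz)-[*c,0])[:2];print(n,an(d),np.hypot(*d))
    A=W[m&(W[...,2]>.045)]; rr=np.hypot(A[:,0]-c[0],A[:,1]-c[1]);a=np.degrees(np.arctan2(A[:,1]-c[1],A[:,0]-c[0]))%360
    g=abs(rr-.098)<.008
    print([(b,round(1e3*np.median(A[g&(abs(a-b)<1.5),2]),1)) if (g&(abs(a-b)<1.5)).sum()>5 else b for b in range(228,310,3)])
for n,(a,b) in {"key":((386.8,256),(463.6,255.2)),"post":((166.1,306.5),(243.8,307.2)),"start":((191.4,294.2),(267.3,294.4))}.items(): print(n,*tri(wray(S[0],a),wray(S[1],b)))
E
```

```text
centre [0.55332302 0.07193458] z 0.06234914494972724
key 267.18668520161 0.09976435356265682
post 114.33742198059697 0.12538334647520774
start 114.54967671253274 0.09960226635305591
[228, 231, 234, 237, 240, 243, 246, 249, (252, np.float64(55.7)), (255, np.float64(54.4)), (258, np.float64(54.6)), (261, np.float64(54.5)), (264, np.float64(54.6)), (267, np.float64(54.5)), (270, np.float64(54.5)), (273, np.float64(54.5)), (276, np.float64(54.5)), (279, np.float64(61.9)), (282, np.float64(62.4)), (285, np.float64(62.4)), (288, np.float64(62.5)), (291, np.float64(62.2)), (294, np.float64(62.3)), (297, np.float64(62.2)), (300, np.float64(62.3)), (303, np.float64(62.5)), (306, np.float64(62.4)), (309, np.float64(62.4))]
centre [0.55335288 0.07218494] z 0.062304136600644086
key 267.51224747211387 0.09500537858792056
post 113.85449230595376 0.12922900645617255
start 113.42001130640766 0.10432664870560994
[228, 231, 234, 237, 240, 243, 246, 249, (252, np.float64(55.6)), (255, np.float64(54.2)), (258, np.float64(54.5)), (261, np.float64(54.5)), (264, np.float64(54.4)), (267, np.float64(54.4)), (270, np.float64(54.5)), (273, np.float64(54.3)), (276, np.float64(54.4)), (279, np.float64(62.2)), (282, np.float64(62.4)), (285, np.float64(62.3)), (288, np.float64(62.2)), (291, np.float64(62.3)), (294, np.float64(62.1)), (297, np.float64(62.3)), (300, np.float64(62.2)), (303, np.float64(62.4)), (306, np.float64(62.4)), (309, np.float64(62.5))]
key [ 0.54045254 -0.03212088  0.02804271] 0.0008074560778263512
post [0.49178825 0.19427778 0.04714965] 0.0005427118473340784
start [0.49999742 0.17147922 0.03396976] 6.018684326218029e-05
```

```bash
cat >> h.py <<'E'
C=np.array([.5533,.0721]);TH0=114.
def pose(th,z):
    a=np.radians(th);al=15*max(0,1-(th-TH0)/60)
    ps=np.radians(th-180+al)
    return [*(C+.098*np.array([np.cos(a),np.sin(a)])),z],[np.pi,0,ps]
def fz(f0=0): return float(np.mean([observe()["ft_force"][2] for _ in range(3)]))-f0
E
python3 - <<'E'
from h import *
bot.move_ptp(*pose(TH0,.14));bot.hold(.3)
s=observe();print(s["time_s"],s["joints"].round(2),s["tool_pos"])
for th in(114,150,190,230,264):
    q=solver.inverse_kinematics(*pose(th,.08));print(th,None if q is None else np.round(q,2))
p,_=pose(TH0,.09);bot.movel(p,v=.08);bot.hold(.2);f0=fz();np.save("f0.npy",f0)
z=.09
while z>.074:
    z-=.0007;p,_=pose(TH0,z);bot.movel(p,v=.02);f=fz(f0)
    if abs(f)>3:break
s=observe();print(s["time_s"],z,s["tool_pos"],f0,f,s["ft_force"]);np.save("z.npy",z)
im,d=imaging.get_image("wrist");cv2.imwrite("pics/touch.png",im[:,:,::-1])
E
```

```text
8.0917 [0.1  0.32 1.7  0.   1.12 2.56] [0.51418128 0.16147204 0.14058335]
114 [ 0.1   0.4   1.76 -0.    0.98  2.56]
150 [ 0.02  0.31  1.9  -0.    0.93  2.01]
190 [-0.12  0.28  1.95 -0.    0.91  1.27]
230 [-0.23  0.32  1.88 -0.    0.94  0.46]
264 [-0.25  0.4   1.75 -0.    0.99 -0.15]
12.5667 0.08019999999999991 [0.51357131 0.16167632 0.08104826] 0.5429830541192489 6.6902680636288405 [-2.33487792 -0.08678019  7.23325112]
```

View pics/touch.png

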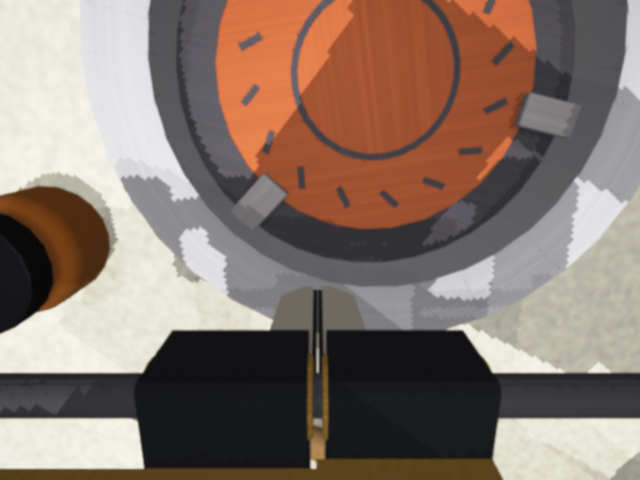

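```bash
python3 - <<'E'
from h import *
f0=np.load("f0.npy");z=float(np.load("z.npy"));th=TH0;L=[];lost=None;low=0
while th<262:
    th+=2.5;p,r=pose(th,z);bot.movel(p,v=.035,rotation=r);f=fz(f0);s=observe()
    L.append((th,round(f,1),round(1e3*(s["tool_pos"][2]-.019),2),round(1e3*z-19,2)))
    if f<.7: low+=1
    else: low=0
    if low>=2: lost=th;break
    z=max(z+np.clip((f-4.5)/8000*.6,-.0005,.0007),.0785)
    if f>20: print("high");break
s=observe();print(s["time_s"],lost,s["tool_pos"],s["ft_force"],np.degrees(s["eef_rot"][2]))
print(L);np.save("st.npy",[th,z])
E
```

```text
28.5667 259.0 [ 0.53459859 -0.02414753  0.08010553] [-0.17944867  0.46104875 -0.10167484] 78.88509043276233
[(116.5, np.float64(6.5), np.float64(62.08), 61.2), (119.0, np.float64(5.2), np.float64(62.1), np.float64(61.35)), (121.5, np.float64(5.4), np.float64(62.09), np.float64(61.4)), (124.0, np.float64(5.1), np.float64(62.05), np.float64(61.47)), (126.5, np.float64(4.6), np.float64(62.01), np.float64(61.51)), (129.0, np.float64(4.8), np.float64(61.78), np.float64(61.52)), (131.5, np.float64(5.5), np.float64(61.98), np.float64(61.54)), (134.0, np.float64(5.8), np.float64(62.05), np.float64(61.62)), (136.5, np.float64(5.6), np.float64(62.08), np.float64(61.72)), (139.0, np.float64(5.3), np.float64(62.09), np.float64(61.8)), (141.5, np.float64(4.9), np.float64(62.06), np.float64(61.86)), (144.0, np.float64(5.2), np.float64(62.08), np.float64(61.89)), (146.5, np.float64(4.1), np.float64(61.96), np.float64(61.94)), (149.0, np.float64(3.1), np.float64(61.78), np.float64(61.91)), (151.5, np.float64(5.2), np.float64(62.0), np.float64(61.81)), (154.0, np.float64(5.4), np.float64(62.06), np.f
[... 2000 characters left out ...]
0, np.float64(2.4), np.float64(62.09), np.float64(62.04)), (236.5, np.float64(8.3), np.float64(62.05), np.float64(61.89)), (239.0, np.float64(1.0), np.float64(62.11), np.float64(62.18)), (241.5, np.float64(7.7), np.float64(62.03), np.float64(61.91)), (244.0, np.float64(0.1), np.float64(62.07), np.float64(62.15)), (246.5, np.float64(6.1), np.float64(61.77), np.float64(61.82)), (249.0, np.float64(0.9), np.float64(61.78), np.float64(61.94)), (251.5, np.float64(6.6), np.float64(61.76), np.float64(61.67)), (254.0, np.float64(2.1), np.float64(61.79), np.float64(61.83)), (256.5, np.float64(-0.5), np.float64(61.45), np.float64(61.64)), (259.0, np.float64(-0.6), np.float64(61.11), np.float64(61.27))]
```

```bash
python3 - <<'E'
from h import *
f0=float(np.load("f0.npy"));th,z=np.load("st.npy");L=[]
p,r=pose(264,float(z));bot.movel(p,v=.03,rotation=r);bot.hold(.2)
print("over",fz(f0),observe()["ft_force"])
while z>.0645:
    z-=.0007;p,_=pose(264,float(z));bot.movel(p,v=.02);f=fz(f0);s=observe()
    L.append((round(f,1),round(1e3*(s["tool_pos"][2]-.019),2)))
    if f>14:break
bot.hold(.5);s=observe();print(s["time_s"],z,s["tool_pos"],s["ft_force"],fz(f0));print(L)
im,d=imaging.get_image("wrist");cv2.imwrite("pics/press.png",im[:,:,::-1])
im,d=imaging.get_image("side");cv2.imwrite("pics/side1.png",cv2.resize(im[150:330,205:445,::-1],(800,600),interpolation=cv2.INTER_CUBIC))
E
```

```text
over -1.4319405221987154 [ 0.26697777 -0.20713021 -0.88895747]
34.95 0.06556602517721573 [ 0.54313075 -0.02535483  0.06692065] [-4.38400798  0.95901984 15.58907248] 15.046089428305917
[(-0.2, np.float64(60.5)), (-0.4, np.float64(59.78)), (-0.4, np.float64(59.1)), (-0.5, np.float64(58.39)), (-0.1, np.float64(57.71)), (0.3, np.float64(57.02)), (-0.4, np.float64(56.31)), (-1.2, np.float64(55.62)), (-0.6, np.float64(54.9)), (0.4, np.float64(54.21)), (2.0, np.float64(53.7)), (2.1, np.float64(52.99)), (2.2, np.float64(52.22)), (3.0, np.float64(51.5)), (4.1, np.float64(50.82)), (2.9, np.float64(50.09)), (3.5, np.float64(49.4)), (5.4, np.float64(48.75)), (4.9, np.float64(48.13)), (11.0, np.float64(47.99)), (15.1, np.float64(47.92))]
```

View pics/press.png

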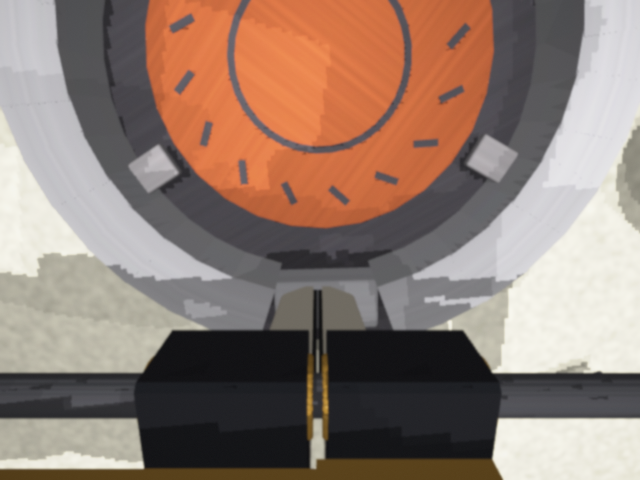

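View pics/side1.png

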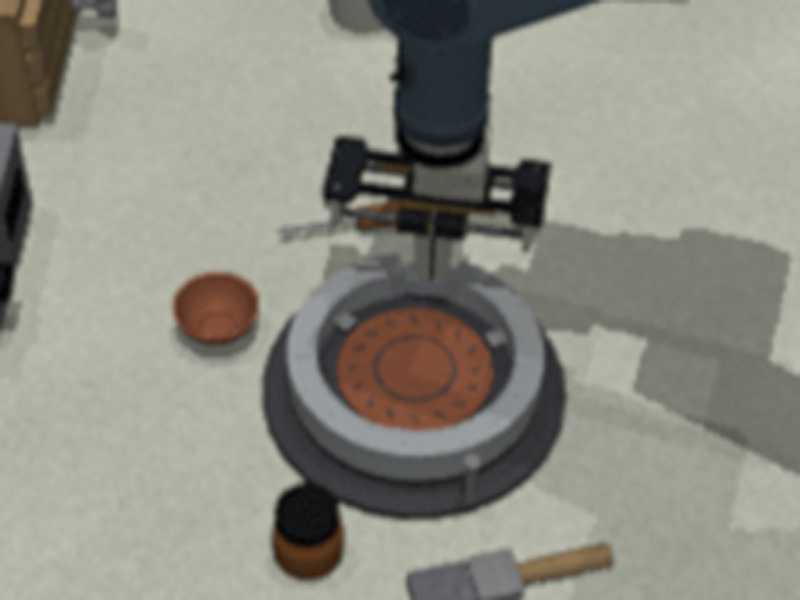

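The wrist picture shows the fingertips on the key at about (320, 295), and the dogs at (155, 168) and (490, 158) drawn clear of the plate's edge. In the side picture the plate lies in place and the bystanders in view look undisturbed. Contact came at 54 mm and the hard stop at 48 mm, with 15 N held.

```bash
python3 -c "
from h import *
s=observe();print(s['tool_pos'],s['ft_force']);print(workorder.finish_job())"
```

```text
[ 0.54314336 -0.02537208  0.06692716] [-5.29795431  1.44507646 15.034342  ]
the job is handed in; nothing more can be done
None
```

I followed the rim by touch from the index post, found the notch about 150° anticlockwise, and handed the job in with the key pressed onto its stop at about 15 N and the dogs seen in the pictures drawn clear of the plate.

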